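# Clamp a practice nail wheel in a quick-release column clamp

## Robot

A 6-joint arm with a two-finger parallel gripper is mounted at the origin on the work surface. World frame = base frame: x ahead of the robot, y to its left, z up, the work surface at z = 0. Lengths are in m, angles in rad, forces in N, time in s.
With the tool pointing down it reaches from about 0.325 to 0.85 m from the base axis. Payload 15.5 kg.
Tool frame: the origin (TCP) lies on the centre line of the jaws, within the pads' length; the fingertips stand ahead of it and the grasp point (between the pads) is the TCP (robot.tcp_to_tips is the z of the fingertips in the tool frame, in m); z points along the fingers, y is the direction in which the jaws open and shut (so a half turn about z gives the same grasp; the last joint's range is limited). The gripper opens to 91 mm and grips with 3 to 60 N. Pads are 32 mm wide; open, the fingers measure 118 mm over their backs; the gripper's body (76 mm by 178 mm) begins 60 mm behind the grasp point.
Start: joints at [-1.375, 0.494, 1.345, -0, 1.302, -0.096], TCP at [0.179, -0.599, 0.233] pointing down, gripper open.
Joint ranges: [-2.91, 2.91], [-0.82, 2.16], [0.22, 2.67], [-1.22, 4.37], [0.12, 2.79], [-3.08, 3.08]. Speed limits (rad/s): [1.89, 1.89, 2.57, 3.01, 3.01, 3.01].

## Interface

Orientations are given as a rotation vector (axis times angle).
In Python, from plant import robot, viewer, sign_off gives the robot as it stands.
- The arm moves only by the shell command python3 -m creep 'ROWS' [FORCE]. ROWS is JSON, a list that holds one entry, the list of rows, each a list of 7 numbers: the shift along the tool's x, y, z scaled (see below), then the turn, a rotation vector about the tool's x, y, z scaled (see below), then the gripper's target within -1 to 1 (fully open at 1, half-way at 0, shut at -1). In form: [[[x, y, z, rx, ry, rz, claw], ...]]. A call has 1 to 20 rows; each row is the pose to reach, as a shift and turn from the pose commanded when the call began, along the tool's axes at that moment; what a row does not reach only later rows make up. The controller multiplies each number of a shift by 0.5 m and each number of a turn by 60 degrees. A row lasts 1/8 s, in which the tool goes at most 62.5 mm and 10.7 degrees, less where a joint would pass 70% of its speed; a pose out of reach is approached as far as the arm can. A call with a number of a shift or a turn outside -1 to 1 is refused whole. A call with a gripper value outside its range is refused whole. The fingers move at their own pace and stop on an object; FORCE is the grip in N (left out, the last holds). Time passes only in rows, so rows that repeat a pose let the fingers close. It gives the time, the measured TCP pose, the force and the opening at its end, in the units of the state.
- robot.read_state(): the state, without advancing time (a new reading comes with each control period).
- viewer.snapshot(name): name is "scene" or "top" or "wrist"; returns a dict with "color" (400x640x3 uint8, red, green, blue), "K" (3x3 intrinsics, pixels), "world_from_camera" (4x4, takes a point from camera to world coordinates). Camera axes: x right, y up, looking along -z (the intrinsics and any distortion apply to the point x, -y, -z); pixel columns grow to the right and rows downward; lengths in m; the calibration is good to about 2 mm. The wrist camera is an equidistant fisheye: a pixel r from the principal point sees the ray r / f radians off the axis. A picture is of the moment at which its call begins. There is no depth.
- sign_off(): hands the job in, once; it reports no verdict.
The state is a dict: "clock": time; "joint_positions": joint angles; "dq": joint speeds; "tau": joint torques, N m; "ee_pos": TCP position; "eef_rot": TCP orientation; "contact_force": force on the tool from outside, world axes, zero at the start; "torque": the same for the moment, N m; "opening": finger opening in m.
Only numpy, scipy, OpenCV 4.12 (cv2) and the standard library are available. Lean on these libraries where they do the work, as an engineer would, in place of code of your own. Each camera call takes 0.05 s, during which the arm holds its last target. There are 200 camera calls.

## Task

Clamp the practice nail wheel that lies on the column clamp's anvil: press the clamp's release lever down and, keeping it pressed, gently slide the arm down until its foot just rests on the wheel's hub, then let the lever go. Then screw the knob clockwise by about a third of a turn so that the foot holds the wheel firmly, without crushing it or shifting it, and let go. Leave the other things on the sill alone.

Things in the scene. Friction and masses are not known exactly. Their poses are not given: they have to be found in the camera images.
- clamp: Fixed aluminium column clamp. Base plate 270 x 110 mm, 18 mm thick, origin at its underside on the column axis. A 20 mm square steel column stands at the origin and reaches 223 mm above the sill. +x of this frame points from the column to the spindle and anvil, 95 mm away; -x points to the lever paddle. z up.
- anvil (a point): Centre of the top face of the round steel anvil (54 mm across), 30 mm above the sill, on which the wheel lies. Exactly below the spindle and knob.
- jaw: Sliding aluminium arm of the clamp (30 mm high, about 185 mm long) on the column, carrying lever, knob, spindle and foot. Origin at its underside on the column axis, axes as the clamp's. It slides only straight up and down, only while the lever is pressed (else a clutch locks it). With the lever down it slides under a push of about 7 N and stays where it is left.
- spindle_exit (a point): Point on the arm's underside where the vertical steel spindle comes out. On it hangs a round rubber foot, 26 mm across. Its underside is 14 to 29 mm below this point at the start, depending on how far the screw is wound; this is not measured, so feel for the contact. It starts 25 to 75 mm above the hub. The foot is sprung: it gives 1 mm per 12 N.
- lever (a joint): Quick-release lever, angle in rad: 0 when up (clutch locked), 0.14 when pressed fully down (clutch free; free already from about 0.08). A spring returns it; about 4 N on the paddle start it and 5 N hold it fully down.
- lever_pad (a point): Centre of the top face of the lever's square steel paddle (36 x 36 mm, 6 mm thick), 95 mm from the column axis on the clamp's -x side, 38 mm above the arm's underside when up. Press straight down on it with closed fingers; it tips down about 11 mm (its hinge is beside the column) and then the arm follows the push downward. Nothing is below it but the base plate.
- knob_grip (a point): Centre of the knob's black wing bar, 48 mm long (along this frame's x), 14 wide (y), 24 high, above the spindle, 50 mm above the arm's underside. Starts at any angle; turns about the vertical, stays at its height on the arm. Each rad clockwise (from above) drives the foot down 1.2 mm: about 14 N more on the wheel once they touch. Takes 0.1 to 0.2 N m, does not spring back, has turns to spare.
- wheel: Loose practice nail wheel lying flat on the anvil: white plastic disc 72 mm across with twelve clear nail tips out to 60 mm radius and a raised round hub 36 mm across in the middle. Origin at the centre of its underside; the hub's flat top is 16 mm above it. The hub is within 5 mm of the spindle axis.
- file: Bystander: frosted glass file 130 x 12 x 4 mm, on the clamp's +y side.
- buffer: Bystander: wooden buffer block 95 x 26 x 26 mm, on the clamp's -y side.
- tin: Bystander: round aluminium tin with screw lid, 51 mm across, 28 mm high, on the clamp's -y side.
- polish: Bystander: small bottle 70 mm high in the blue tray.
- brush: Bystander: small wooden brush lying in the blue tray.
Not all that is in view belongs to the job. Leave any green look-alike of the wheel alone.

How it is judged:
On the way, in this order (a step that is already met when the one before it is completed fails the run):
1. the release lever is pressed down (value of joint lever above 0.1 rad), for 0.05 s.
2. the foot rests on the wheel's hub with the lever let go (contact force between jaw and wheel above 0.5 N and value of joint lever below 0.04 rad), for 0.2 s.
3. the screw presses the foot firmly on the hub (contact force between jaw and wheel above 20 N and value of joint lever below 0.04 rad), for 0.2 s.
At the end, for the whole second after the job is handed in: The lever is up (under 0.04 rad), the foot presses on the wheel's hub with 20 to 65 N, and the wheel lies at rest on the anvil with its centre within 10 mm of the anvil's centre (all of step 3 and contact force between jaw and wheel below 65 N and horizontal distance between wheel and anvil below 0.01 m and linear speed of wheel below 0.01 m/s); the robot touches nothing.
It fails at once if while the lever is pressed, the arm is pushed on the wheel with more than 20 N (contact force between jaw and wheel above 20 N and value of joint lever above 0.04 rad).
It fails at once if the wheel is crushed: more than 65 N between foot and wheel (contact force between jaw and wheel above 65 N).
It fails at once if the wheel is shifted by more than 8 mm (distance of wheel from where it was at the start of the episode above 0.008 m).
It fails at once if a bystander (file, buffer, tin, bottle, brush) is moved by more than 20 mm (distance of any of file, buffer, tin, polish, brush from where it was at the start of the episode above 0.02 m).
It also fails if it takes over 72 s, if anything falls off the work surface, if the arm or the gripper's body presses on something with over 40 N, if the wrist force passes 120 N, or if a joint passes its speed limit or range.

## Working session

There is one attempt and no reset: what is moved stays moved. The work goes in short steps, Python scripts to look and compute and a shell command to move; the robot and the scene stay as the last step left them, time stands still between calls to the robot, and variables do not carry over. Pictures are saved under pics/ and viewed, about 8 in all and at most 12, crops included, and the job is handed in when it is done.

```bash
mkdir -p pics; ls; cat > h.py <<'E'
import numpy as np,cv2
from plant import robot,viewer,sign_off
from scipy.spatial.transform import Rotation as R
def snap(n,f):
    s=viewer.snapshot(n); cv2.imwrite(f'pics/{f}.png',cv2.cvtColor(s['color'],cv2.COLOR_RGB2BGR))
    np.savez(f'pics/{f}.npz',K=s['K'],T=s['world_from_camera']); return s
def ray(f,u,v):
    d=np.load(f'pics/{f}.npz');K,T=d['K'],d['T']
    r=np.array([(u-K[0,2])/K[0,0],-(v-K[1,2])/K[1,1],-1.]);return T[:3,3],T[:3,:3]@r
def onz(f,u,v,z):
    o,r=ray(f,u,v);return o+r*(z-o[2])/r[2]
def tri(f,a,g,b):
    o1,d1=ray(f,*a);o2,d2=ray(g,*b)
    t=np.linalg.lstsq(np.c_[d1,-d2],o2-o1,rcond=None)[0]
    p,q=o1+t[0]*d1,o2+t[1]*d2;return (p+q)/2,np.linalg.norm(p-q)
def proj(f,p):
    d=np.load(f'pics/{f}.npz');K,T=d['K'],d['T'];c=T[:3,:3].T@(np.array(p)-T[:3,3])
    return K[0,2]+K[0,0]*c[0]/-c[2],K[1,2]-K[1,1]*c[1]/-c[2]
E
python3 - <<'E'
from h import *
for n in('scene','top'):
    s=snap(n,n+'0');print(s['K'],s['world_from_camera'])
s=robot.read_state();print(s,robot.tcp_to_tips)
E
```

```text
pics
[[417.03767768   0.         320.30832276]
 [  0.         417.03767768 198.34190467]
 [  0.           0.           1.        ]] [[-0.51286652 -0.67315399  0.53275853  1.11838378]
 [ 0.85837536 -0.39297736  0.32978863  0.50490191]
 [-0.01263649  0.62644433  0.77936372  0.94683565]
 [ 0.          0.          0.          1.        ]]
[[441.25656032   0.         330.16516063]
 [  0.         441.25656032 203.17390792]
 [  0.           0.           1.        ]] [[ 0.02207984  0.98454709 -0.17372251  0.41911258]
 [-0.99951855  0.01795013 -0.02530739  0.14853679]
 [-0.02179797  0.17419766  0.98446941  1.103589  ]
 [ 0.          0.          0.          1.        ]]
{'clock': 0.1, 'joint_positions': array([-1.37548563e+00,  4.94130734e-01,  1.34608283e+00,  4.49261423e-05,
        1.30247515e+00, -9.55092325e-02]), 'dq': array([-2.11976909e-03, -1.37579247e-03, -2.40506245e-03,  8.75334140e-05,
        8.61529647e-04,  5.09405155e-04]), 'tau': array([-7.17875628e-05, -8.80239344e+01, -3.82545376e+01,  7.08288210e-02,
        4.83238092e-02, -2.56553324e-05]), 'ee_pos': array([ 0.17916009, -0.59843635,  0.23238722]), 'eef_rot': array([-3.10735556e+00, -4.55033263e-01,  1.79220340e-05]), 'contact_force': array([-0.37990143, -0.0206917 ,  0.0743176 ]), 'torque': array([-0.05438971, -0.01375565, -0.00129166]), 'opening': 0.09128438476712525} 0.019
```

View pics/scene0.png

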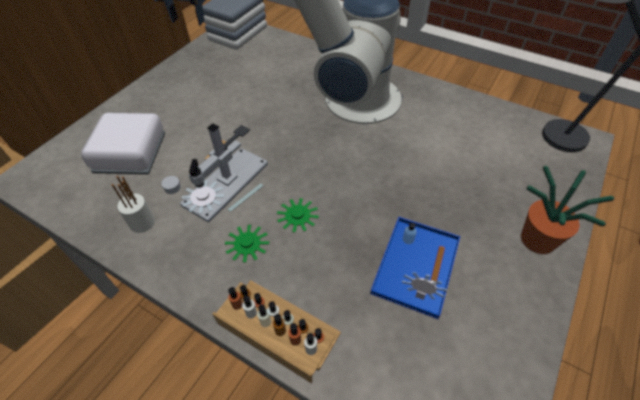

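View pics/top0.png

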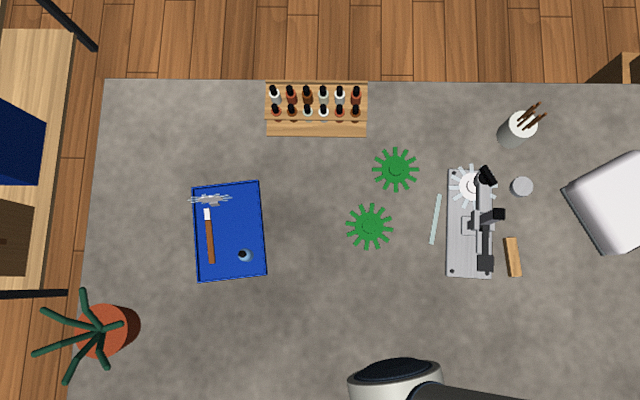

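The clamp is at about scene (225,170) and top (470,222). Its paddle points towards the robot, with the knob at top (487,175). I'll zoom in on both views.

```bash
python3 - <<'E'
from h import *
a=cv2.imread('pics/scene0.png')[110:225,165:285];b=cv2.imread('pics/top0.png')[155:290,425:535]
f=lambda x:cv2.resize(x,(400,int(400*x.shape[0]/x.shape[1])),interpolation=cv2.INTER_CUBIC)
a,b=f(a),f(b);h=max(len(a),len(b))
p=lambda x:np.vstack([x,np.zeros((h-len(x),400,3),np.uint8)])
cv2.imwrite('pics/crop0.png',np.hstack([p(a),p(b)]))
for uv in((453,275),(487,277),(451,170),(470,275)):print(onz('top0',*uv,.018))
E
```

```text
[ 0.44000422 -0.12406696  0.018     ]
[ 0.43701892 -0.20535304  0.018     ]
[ 0.70100882 -0.1258798   0.018     ]
[ 0.44089261 -0.16483717  0.018     ]
```

View pics/crop0.png

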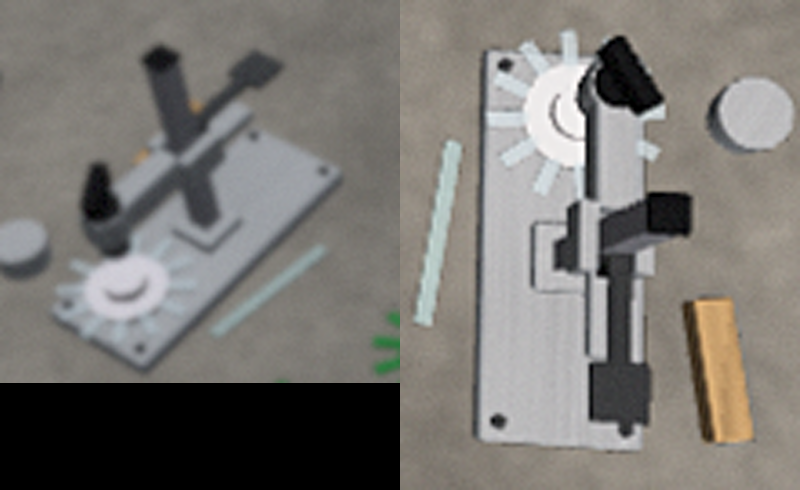

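```bash
python3 - <<'E'
from h import *
print(onz('top0',499,213.6,.223), onz('scene0',213,127,.223), tri('top0',(499,213.6),'scene0',(213,127)))
print('pad',tri('top0',(485.2,263.1),'scene0',(242.1,130.7)))
print('knob',tri('top0',(488.3,175.6),'scene0',(194,160)))
c=[onz('top0',425+(x-0)/3.636,155+y/3.636,.018) for x,y in((85,50),(78,440),(242,450))];print(c)
d=c[0]-c[1];print(np.arctan2(d[1],d[0]),np.linalg.norm(d),np.linalg.norm(c[2]-c[1]))
# wheel disc center: white
im=cv2.imread('pics/scene0.png');print(onz('scene0',165+126/3.333,110+288/3.333,.038))
E
```

```text
[ 0.55947647 -0.16729346  0.223     ] [ 0.5601018  -0.16368029  0.223     ] (array([ 0.55905066, -0.16671085,  0.22129688]), np.float64(0.002575747649918882))
pad (array([ 0.46374203, -0.16252744,  0.13617319]), np.float64(0.003501373452896638))
knob (array([ 0.64838506, -0.16431958,  0.1788577 ]), np.float64(0.0005253480100576903))
[array([ 0.70413913, -0.11939529,  0.018     ]), array([ 0.43724772, -0.10828879,  0.018     ]), array([ 0.43306914, -0.21607115,  0.018     ])]
-0.04159032212245445 0.2671224112684804 0.10786332750531247
[ 0.65817573 -0.16942471  0.038     ]
```

```bash
python3 -m creep '[[[0.1,-0.085,-0.06,0,0,0.1,-1],[0.2,-0.17,-0.06,0,0,0.2,-1],[0.3,-0.255,-0.06,0,0,0.317,-1],[0.4,-0.34,-0.06,0,0,0.317,-1],[0.5,-0.42,-0.06,0,0,0.317,-1],[0.6,-0.51,-0.06,0,0,0.317,-1],[0.7,-0.6,-0.06,0,0,0.317,-1],[0.797,-0.674,-0.06,0,0,0.317,-1],[0.797,-0.674,0,0,0,0.317,-1],[0.797,-0.674,0,0,0,0.317,-1],[0.797,-0.674,0,0,0,0.317,-1],[0.797,-0.674,0,0,0,0.317,-1]]]' 20
python3 - <<'E'
from h import *
snap('wrist','w1');s=snap('scene','s1');t=snap('top','t1')
st=robot.read_state();print(st['ee_pos'],R.from_rotvec(st['eef_rot']).as_matrix(),st['contact_force'],st['opening'])
d=np.load('pics/w1.npz');print(d['K'],d['T'])
cv2.imwrite('pics/c1.png',np.hstack([cv2.resize(cv2.imread(f'pics/{n}.png')[y:y+120,x:x+110],(366,400),interpolation=cv2.INTER_CUBIC) for n,x,y in(('s1',165,100),('t1',430,170))]))
E
```

```text
clock: 1.6
ee_pos: [0.4643, -0.1626, 0.2336]
eef_rot: [3.14, -0.067, 0.001]
contact_force: [-0.5, -0.3, 0.8]
opening: 0.0006
[ 0.4642518  -0.1623685   0.23340184] [[ 9.99104232e-01 -4.23101530e-02  7.64423492e-04]
 [-4.23098500e-02 -9.99104454e-01 -4.08266159e-04]
 [ 7.81012719e-04  3.75557804e-04 -9.99999624e-01]] [ 0.77578304 -0.06065326 -0.63532518] 0.00024218566535843966
[[309.70691629   0.         326.6837091 ]
 [  0.         309.70691629 198.14397205]
 [  0.           0.           1.        ]] [[-4.18810779e-02  9.67124698e-01  2.50830211e-01  5.34060069e-01]
 [-9.99122473e-01 -4.06676013e-02 -1.00214586e-02 -1.66526399e-01]
 [ 5.08662918e-04 -2.51029810e-01  9.67979223e-01  3.86372795e-01]
 [ 0.00000000e+00  0.00000000e+00  0.00000000e+00  1.00000000e+00]]
```

View pics/w1.png

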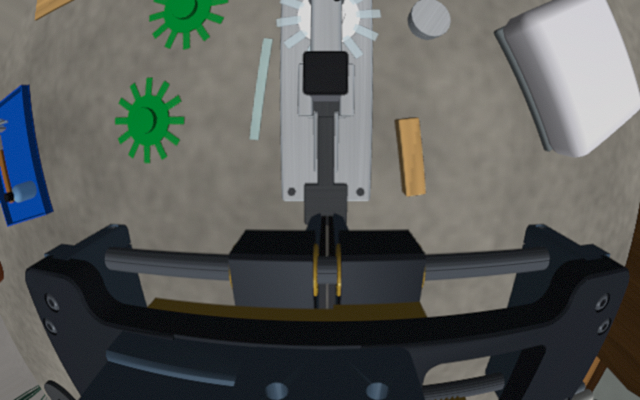

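Scene geometry is consistent: the column by wrist ray is at (.560,-.168), and the paddle is directly under the fingers. I'll descend and feel for the paddle.

```bash
python3 -m creep '[[[0,0,0.04,0,0,0,-1],[0,0,0.08,0,0,0,-1],[0,0,0.12,0,0,0,-1],[0,0,0.14,0,0,0,-1],[0,0,0.14,0,0,0,-1],[0,0,0.14,0,0,0,-1]]]'
python3 -m creep '[[[0,0,0.006,0,0,0,-1],[0,0,0.012,0,0,0,-1],[0,0,0.018,0,0,0,-1],[0,0,0.02,0,0,0,-1],[0,0,0.02,0,0,0,-1]]]'
python3 -m creep '[[[0,0,0.004,0,0,0,-1],[0,0,0.008,0,0,0,-1],[0,0,0.01,0,0,0,-1],[0,0,0.01,0,0,0,-1]]]'
python3 -m creep '[[[0,0,0.004,0,0,0,-1],[0,0,0.008,0,0,0,-1],[0,0,0.01,0,0,0,-1],[0,0,0.01,0,0,0,-1]]]'
python3 - <<'E'
from h import *
for i in range(3): print(robot.read_state()['contact_force']); snap('scene','s2')
snap('top','t2')
E
```

```text
clock: 2.5
ee_pos: [0.4647, -0.1619, 0.1636]
eef_rot: [3.141, -0.065, 0.001]
contact_force: [0.0, -0.6, -0.5]
opening: 0.0005
clock: 3.12
ee_pos: [0.4639, -0.1616, 0.1529]
eef_rot: [-3.141, 0.064, 0.001]
contact_force: [-5.0, 0.6, 7.2]
opening: 0.0006
clock: 3.62
ee_pos: [0.4639, -0.1616, 0.1479]
eef_rot: [-3.141, 0.065, 0.001]
contact_force: [-4.1, 0.0, 6.5]
opening: 0.0004
clock: 4.12
ee_pos: [0.464, -0.1616, 0.1429]
eef_rot: [-3.141, 0.065, 0.001]
contact_force: [-4.6, -1.0, 7.5]
opening: 0.0003
[-4.59024127 -0.98279285  7.47650244]
[-4.12623807 -0.13951053  7.17016254]
[-3.72678824 -0.71779966  6.67901612]
```

```bash
cat > chk.py <<'E'
import sys
from plant import robot
s=robot.read_state();f=s['contact_force'];print('%.2f z=%.4f F=%s'%(s['clock'],s['ee_pos'][2],f.round(1)))
sys.exit(f[2]>9.5)
E
python3 -m creep '[[[0,0,0.004,0,0,0,-1],[0,0,0.008,0,0,0,-1],[0,0,0.012,0,0,0,-1],[0,0,0.012,0,0,0,-1]]]' >/dev/null; python3 chk.py &&
python3 -m creep '[[[0,0,0.004,0,0,0,-1],[0,0,0.008,0,0,0,-1],[0,0,0.011,0,0,0,-1],[0,0,0.011,0,0,0,-1]]]' >/dev/null; python3 chk.py
python3 - <<'E'
from h import *
snap('wrist','w3');snap('top','t3');snap('scene','s3')
cv2.imwrite('pics/c3.png',np.hstack([cv2.resize(cv2.imread(f'pics/{n}.png')[y:y+120,x:x+120],(400,400),interpolation=cv2.INTER_CUBIC) for n,x,y in(('s0' if 0 else 'scene0',165,110),('s3',165,110))]))
E
```

```text
4.83 z=0.1369 F=[-4.6  0.2  7.8]
4.83 z=0.1369 F=[-4.6  0.2  7.8]False
False
```

View pics/c3.png

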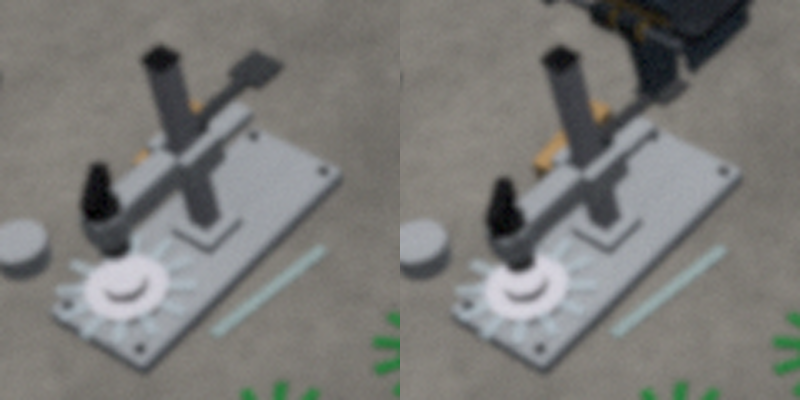

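Left is before and right is now. The lever is down, the arm has descended roughly 10 mm, and the wheel is in place. The foot, at about (520,265) in the crop, is still above the hub at (525,285). I'll step down with a force guard.

```bash
sed -i 's/sys.exit(/sys.exit(int(/;s/>9.5)/>9.8))/' chk.py
python3 -m creep '[[[0,0,0.003,0,0,0,-1],[0,0,0.006,0,0,0,-1],[0,0,0.008,0,0,0,-1],[0,0,0.008,0,0,0,-1]]]' >/dev/null; python3 chk.py &&
python3 -m creep '[[[0,0,0.001,0,0,0,-1],[0,0,0.001,0,0,0,-1]]]' >/dev/null && python3 chk.py &&
python3 -m creep '[[[0,0,0.001,0,0,0,-1],[0,0,0.001,0,0,0,-1]]]' >/dev/null && python3 chk.py &&
python3 -m creep '[[[0,0,0.001,0,0,0,-1],[0,0,0.001,0,0,0,-1]]]' >/dev/null && python3 chk.py &&
python3 -m creep '[[[0,0,0.001,0,0,0,-1],[0,0,0.001,0,0,0,-1]]]' >/dev/null && python3 chk.py &&
python3 -m creep '[[[0,0,0.001,0,0,0,-1],[0,0,0.001,0,0,0,-1]]]' >/dev/null && python3 chk.py &&
python3 -m creep '[[[0,0,0.001,0,0,0,-1],[0,0,0.001,0,0,0,-1]]]' >/dev/null && python3 chk.py &&
python3 -m creep '[[[0,0,0.001,0,0,0,-1],[0,0,0.001,0,0,0,-1]]]' >/dev/null && python3 chk.py &&
python3 -m creep '[[[0,0,0.001,0,0,0,-1],[0,0,0.001,0,0,0,-1]]]' >/dev/null && python3 chk.py &&
python3 -m creep '[[[0,0,0.001,0,0,0,-1],[0,0,0.001,0,0,0,-1]]]' >/dev/null && python3 chk.py &&
python3 -m creep '[[[0,0,0.001,0,0,0,-1],[0,0,0.001,0,0,0,-1]]]' >/dev/null && python3 chk.py
```

```text
5.47 z=0.1329 F=[-3.2 -0.2  5.8]
5.72 z=0.1325 F=[-4.1 -0.2  7.1]
5.97 z=0.1320 F=[-4.2  0.1  7.5]
6.22 z=0.1314 F=[-4.4 -0.3  7.2]
6.47 z=0.1309 F=[-4.1 -0.4  6.6]
6.72 z=0.1305 F=[-4.8  0.1  7.1]
6.97 z=0.1299 F=[-4.  -0.4  6.9]
7.22 z=0.1294 F=[-3.5 -0.4  6.8]
7.47 z=0.1290 F=[-3.8 -0.7  7.1]
7.72 z=0.1284 F=[-4.4  0.3  6.5]
7.97 z=0.1279 F=[-3.9  0.4  7.1]
```

```bash

python3 -m creep '[[[0,0,0.001,0,0,0,-1],[0,0,0.001,0,0,0,-1]]]' >/dev/null && python3 chk.py &&
python3 -m creep '[[[0,0,0.001,0,0,0,-1],[0,0,0.001,0,0,0,-1]]]' >/dev/null && python3 chk.py &&
python3 -m creep '[[[0,0,0.001,0,0,0,-1],[0,0,0.001,0,0,0,-1]]]' >/dev/null && python3 chk.py &&
python3 -m creep '[[[0,0,0.001,0,0,0,-1],[0,0,0.001,0,0,0,-1]]]' >/dev/null && python3 chk.py &&
python3 -m creep '[[[0,0,0.001,0,0,0,-1],[0,0,0.001,0,0,0,-1]]]' >/dev/null && python3 chk.py &&
python3 -m creep '[[[0,0,0.001,0,0,0,-1],[0,0,0.001,0,0,0,-1]]]' >/dev/null && python3 chk.py &&
python3 -m creep '[[[0,0,0.001,0,0,0,-1],[0,0,0.001,0,0,0,-1]]]' >/dev/null && python3 chk.py &&
python3 -m creep '[[[0,0,0.001,0,0,0,-1],[0,0,0.001,0,0,0,-1]]]' >/dev/null && python3 chk.py &&
python3 -m creep '[[[0,0,0.001,0,0,0,-1],[0,0,0.001,0,0,0,-1]]]' >/dev/null && python3 chk.py &&
python3 -m creep '[[[0,0,0.001,0,0,0,-1],[0,0,0.001,0,0,0,-1]]]' >/dev/null && python3 chk.py &&
python3 -m creep '[[[0,0,0.001,0,0,0,-1],[0,0,0.001,0,0,0,-1]]]' >/dev/null && python3 chk.py &&
python3 -m creep '[[[0,0,0.001,0,0,0,-1],[0,0,0.001,0,0,0,-1]]]' >/dev/null && python3 chk.py &&
python3 -m creep '[[[0,0,0.001,0,0,0,-1],[0,0,0.001,0,0,0,-1]]]' >/dev/null && python3 chk.py &&
python3 -m creep '[[[0,0,0.001,0,0,0,-1],[0,0,0.001,0,0,0,-1]]]' >/dev/null && python3 chk.py &&
python3 -m creep '[[[0,0,0.001,0,0,0,-1],[0,0,0.001,0,0,0,-1]]]' >/dev/null && python3 chk.py &&
python3 -m creep '[[[0,0,0.001,0,0,0,-1],[0,0,0.001,0,0,0,-1]]]' >/dev/null && python3 chk.py &&
python3 -m creep '[[[0,0,0.001,0,0,0,-1],[0,0,0.001,0,0,0,-1]]]' >/dev/null && python3 chk.py &&
python3 -m creep '[[[0,0,0.001,0,0,0,-1],[0,0,0.001,0,0,0,-1]]]' >/dev/null && python3 chk.py
python3 -c "from h import *;snap('scene','s4')"
```

```text
8.22 z=0.1274 F=[-3.7 -0.9  7.1]
8.47 z=0.1269 F=[-3.7 -1.2  6.8]
8.72 z=0.1265 F=[-4.6 -0.7  7.7]
8.97 z=0.1259 F=[-4.1 -0.3  7.1]
9.22 z=0.1254 F=[-3.8 -0.8  7.2]
9.47 z=0.1249 F=[-4.8 -0.4  7. ]
9.72 z=0.1245 F=[-4.9  0.2  6.3]
9.97 z=0.1239 F=[-3.9 -0.6  7. ]
10.22 z=0.1234 F=[-5.1  0.1  7.3]
10.47 z=0.1229 F=[-4.6 -0.   6.8]
10.72 z=0.1225 F=[-4.4  0.1  6.9]
10.97 z=0.1219 F=[-4.2 -0.8  7.5]
11.22 z=0.1214 F=[-3.9 -0.3  6.9]
11.47 z=0.1209 F=[-4.1  0.2  7.3]
11.72 z=0.1205 F=[-4.1  0.4  6.9]
11.97 z=0.1200 F=[-3.7 -0.3  6.7]
12.22 z=0.1194 F=[-4.3  0.3  7.8]
12.47 z=0.1189 F=[-4.4 -0.6  6.7]
```

Still free, so I'll continue the same way.

```bash

python3 -m creep '[[[0,0,0.001,0,0,0,-1],[0,0,0.001,0,0,0,-1]]]' >/dev/null && python3 chk.py &&
python3 -m creep '[[[0,0,0.001,0,0,0,-1],[0,0,0.001,0,0,0,-1]]]' >/dev/null && python3 chk.py &&
python3 -m creep '[[[0,0,0.001,0,0,0,-1],[0,0,0.001,0,0,0,-1]]]' >/dev/null && python3 chk.py &&
python3 -m creep '[[[0,0,0.001,0,0,0,-1],[0,0,0.001,0,0,0,-1]]]' >/dev/null && python3 chk.py &&
python3 -m creep '[[[0,0,0.001,0,0,0,-1],[0,0,0.001,0,0,0,-1]]]' >/dev/null && python3 chk.py &&
python3 -m creep '[[[0,0,0.001,0,0,0,-1],[0,0,0.001,0,0,0,-1]]]' >/dev/null && python3 chk.py &&
python3 -m creep '[[[0,0,0.001,0,0,0,-1],[0,0,0.001,0,0,0,-1]]]' >/dev/null && python3 chk.py &&
python3 -m creep '[[[0,0,0.001,0,0,0,-1],[0,0,0.001,0,0,0,-1]]]' >/dev/null && python3 chk.py &&
python3 -m creep '[[[0,0,0.001,0,0,0,-1],[0,0,0.001,0,0,0,-1]]]' >/dev/null && python3 chk.py &&
python3 -m creep '[[[0,0,0.001,0,0,0,-1],[0,0,0.001,0,0,0,-1]]]' >/dev/null && python3 chk.py &&
python3 -m creep '[[[0,0,0.001,0,0,0,-1],[0,0,0.001,0,0,0,-1]]]' >/dev/null && python3 chk.py &&
python3 -m creep '[[[0,0,0.001,0,0,0,-1],[0,0,0.001,0,0,0,-1]]]' >/dev/null && python3 chk.py &&
python3 -m creep '[[[0,0,0.001,0,0,0,-1],[0,0,0.001,0,0,0,-1]]]' >/dev/null && python3 chk.py &&
python3 -m creep '[[[0,0,0.001,0,0,0,-1],[0,0,0.001,0,0,0,-1]]]' >/dev/null && python3 chk.py &&
python3 -m creep '[[[0,0,0.001,0,0,0,-1],[0,0,0.001,0,0,0,-1]]]' >/dev/null && python3 chk.py &&
python3 -m creep '[[[0,0,0.001,0,0,0,-1],[0,0,0.001,0,0,0,-1]]]' >/dev/null && python3 chk.py &&
python3 -m creep '[[[0,0,0.001,0,0,0,-1],[0,0,0.001,0,0,0,-1]]]' >/dev/null && python3 chk.py &&
python3 -m creep '[[[0,0,0.001,0,0,0,-1],[0,0,0.001,0,0,0,-1]]]' >/dev/null && python3 chk.py
python3 -c "from h import *;snap('scene','s4')"
```

```text
12.78 z=0.1185 F=[-3.6 -0.9  6.3]
13.03 z=0.1180 F=[-4.1 -0.1  6.9]
13.28 z=0.1174 F=[-3.7  0.3  6.7]
13.53 z=0.1169 F=[-4.4 -0.7  7.6]
13.78 z=0.1164 F=[-4.1 -0.3  6.7]
14.03 z=0.1159 F=[-4.2 -0.9  6.8]
14.28 z=0.1154 F=[-4.  -0.4  7.4]
14.53 z=0.1149 F=[-4.6 -1.1  7.3]
14.78 z=0.1144 F=[-4.8 -1.3  7.3]
15.03 z=0.1139 F=[-5.9 -0.7  8. ]
15.28 z=0.1134 F=[-7.1 -0.7  8.4]
15.53 z=0.1129 F=[-7.6 -0.2  7.3]
15.78 z=0.1123 F=[-7.7 -0.2  8.4]
16.02 z=0.1118 F=[-7.1 -1.4  8.7]
16.27 z=0.1113 F=[-8.  -0.4  9.1]
16.52 z=0.1109 F=[-8.3 -1.  10.1]
```

```bash
python3 - <<'E'
from h import *
snap('wrist','w4')
a=cv2.resize(cv2.imread('pics/s4.png')[110:230,165:285],(440,440),interpolation=cv2.INTER_CUBIC)
b=cv2.resize(cv2.imread('pics/w4.png')[0:280,250:430],(283,440),interpolation=cv2.INTER_CUBIC)
cv2.imwrite('pics/c4.png',np.hstack([a,b]));s=robot.read_state();print(s['contact_force'],s['torque'],s['ee_pos'])
E
```

```text
[-9.51251986 -1.05651117 10.25250256] [-0.21193162  1.54054468 -0.0397701 ] [ 0.46322588 -0.16143164  0.11087296]
```

View pics/c4.png

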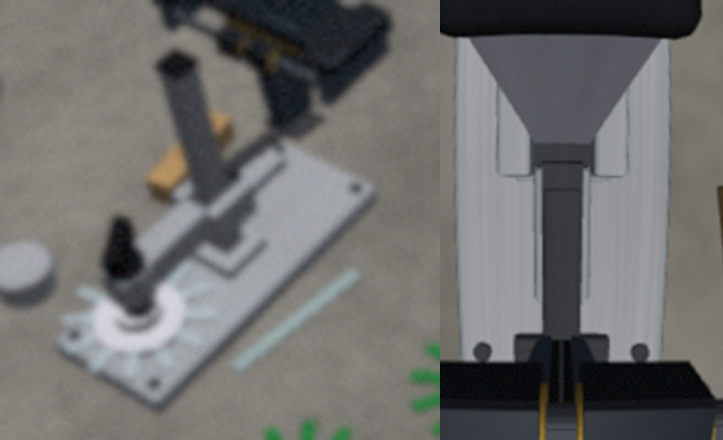

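The foot is at or just above the hub, and the rise in force is softer than the 12 N/mm expected. Total Fz is the friction of about 7 N plus contact, so a few more small guarded steps are safe.

```bash
sed -i "s/>9.8/>13/;s/print(/print(s['torque'].round(2),/" chk.py
python3 -m creep '[[[0,0,0.001,0,0,0,-1],[0,0,0.001,0,0,0,-1]]]' >/dev/null && python3 chk.py &&
python3 -m creep '[[[0,0,0.001,0,0,0,-1],[0,0,0.001,0,0,0,-1]]]' >/dev/null && python3 chk.py
python3 - <<'E'
from h import *
d=[cv2.imread(f'pics/{n}.png') for n in('scene0','s3','s4')]
snap('scene','s5');d.append(cv2.imread('pics/s5.png'))
# vertical shift of knob patch between images
for a,b in((0,1),(1,2),(2,3)):
    t=d[a][155:182,183:206]
    t=d[a][158:180,185:205];r=cv2.matchTemplate(d[b][140:215,170:220],t,cv2.TM_CCOEFF_NORMED)
    _,m,_,l=cv2.minMaxLoc(r);print(m,l[0]+170-185,l[1]+140-158)
E
```

```text
[-0.14  1.61 -0.06] 16.88 z=0.1104 F=[-9.  -0.8 12.9]
[-0.13  1.68  0.01] 17.12 z=0.1100 F=[-10.2  -0.5  15.3]
0.9734300374984741 2 4
0.989260733127594 2 6
0.9964615702629089 0 0
```

There's clear stiff contact now, about 5–8 N on the hub. I'll let the lever up smoothly and rise clear.

```bash

python3 -m creep '[[[0,0,-0.005,0,0,0,-1],[0,0,-0.01,0,0,0,-1],[0,0,-0.02,0,0,0,-1],[0,0,-0.03,0,0,0,-1],[0,0,-0.06,0,0,0,-1],[0,0,-0.12,0,0,0,-1],[0,0,-0.2,0,0,0,-1],[0,0,-0.28,0,0,0,-1],[0,0,-0.32,0,0,0,-1],[0,0,-0.32,0,0,0,-1],[0,0,-0.32,0,0,0,-1]]]'
python3 - <<'E'
from h import *
snap('wrist','w6');snap('scene','s6');snap('top','t6')
a=cv2.resize(cv2.imread('pics/s6.png')[110:230,165:285],(400,400),interpolation=cv2.INTER_CUBIC)
b=cv2.resize(cv2.imread('pics/w6.png')[0:240,230:430],(333,400),interpolation=cv2.INTER_CUBIC)
cv2.imwrite('pics/c6.png',np.hstack([a,b]));print(np.load('pics/w6.npz')['T'])
E
```

```text
clock: 18.55
ee_pos: [0.4639, -0.1614, 0.2691]
eef_rot: [-3.14, 0.065, 0.002]
contact_force: [-0.1, 0.7, -0.7]
opening: 0.0007
[[-4.06277934e-02  9.66670030e-01  2.52781399e-01  5.33985208e-01]
 [-9.99174221e-01 -3.91772348e-02 -1.07713031e-02 -1.65398563e-01]
 [-5.09019671e-04 -2.53010272e-01  9.67463458e-01  4.21776308e-01]
 [ 0.00000000e+00  0.00000000e+00  0.00000000e+00  1.00000000e+00]]
```

View pics/c6.png

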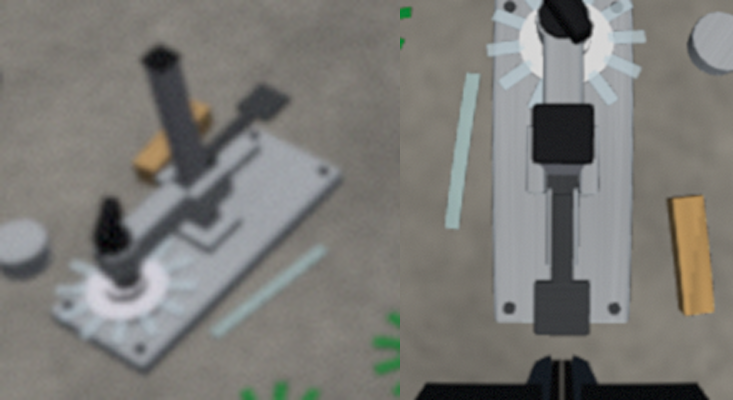

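The lever is up, the foot sits on the hub, and the bystanders haven't moved. Next I go above the knob. The gripper body (±89 mm) would hit the column, 95 mm away and taller than the body's underside during the grasp, if its long axis points at the column. So the turn has to stay within about 45–135° of the clamp axis.

```bash

python3 -m creep '[[[0.02,0,-0.06,0,0,0,-1],[0.1,0,-0.06,0,0,0,-1],[0.2,0,-0.06,0,0,-0.15,-1],[0.3,0.002,-0.06,0,0,-0.3,-0.5],[0.38,0.002,-0.06,0,0,-0.45,-0.3],[0.38,0.002,-0.06,0,0,-0.533,-0.3],[0.38,0.002,-0.06,0,0,-0.533,-0.3],[0.38,0.002,-0.06,0,0,-0.533,-0.3]]]'
python3 - <<'E'
from h import *
snap('wrist','w7');snap('top','t7');d=np.load('pics/w7.npz')
def wp(p):
    K,T=d['K'],d['T'];c=T[:3,:3].T@(np.array(p)-T[:3,3]);x,y,z=c[0],-c[1],-c[2]
    th=np.arctan2(np.hypot(x,y),z);k=th/np.hypot(x,y)*K[0,0];return K[0,2]+k*x,K[1,2]+k*y
u=wp((.654,-.170,.126));print(u,robot.read_state()['joint_positions'])
u=np.int32(u);im=cv2.imread('pics/w7.png');x0,y0=max(u[0]-80,0),max(u[1]-80,0)
c=im[y0:y0+160,x0:x0+160];print(x0,y0,c.shape)
cv2.imwrite('pics/c7.png',cv2.resize(c,None,fx=3.5,fy=3.5,interpolation=cv2.INTER_CUBIC))
E
```

```text
clock: 19.7
ee_pos: [0.6537, -0.1705, 0.2996]
eef_rot: [-3.038, -0.8, 0.001]
contact_force: [-0.7, 0.6, 0.2]
opening: 0.0319
(np.float64(326.06666768974276), np.float64(183.88378386752544)) [-3.43447244e-01  5.19878445e-01  1.11134967e+00 -1.64781549e-05
  1.51048883e+00  7.11971177e-01]
246 103 (160, 160, 3)
```

View pics/c7.png

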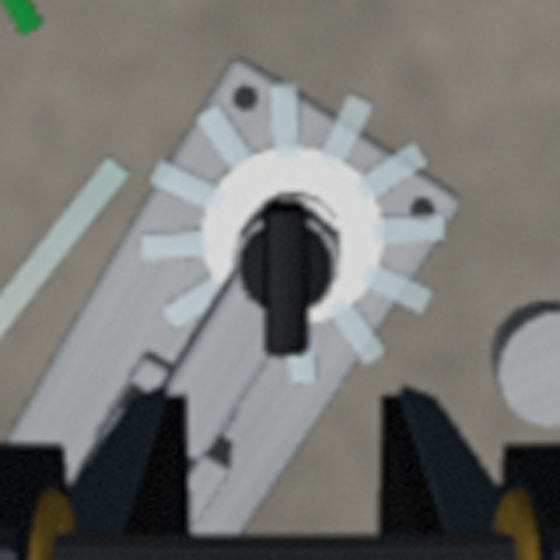

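The bar is aligned with the tool x axis to within about 1°. Its centre at crop (286,275) is within 1–2 px of the prediction. I'll descend and grip it.

```bash

python3 -m creep '[[[0,0.002,0.08,0,0,0,-0.2],[0,0.002,0.16,0,0,0,-0.2],[0,0.002,0.24,0,0,0,-0.2],[0,0.002,0.3,0,0,0,-0.2],[0,0.002,0.33,0,0,0,-0.2],[0,0.002,0.35,0,0,0,-0.2],[0,0.002,0.36,0,0,0,-0.2],[0,0.002,0.36,0,0,0,-0.2],[0,0.002,0.36,0,0,0,-0.2]]]'
```

```text
clock: 20.92
ee_pos: [0.655, -0.1715, 0.1207]
eef_rot: [3.037, 0.803, 0.002]
contact_force: [0.2, 0.4, -0.4]
opening: 0.0367
```

```bash

python3 -m creep '[[[0,0,0,0,0,0,-1],[0,0,0,0,0,0,-1],[0,0,0,0,0,0,-1],[0,0,0,0,0,0,-1],[0,0,0,0,0,0,-1],[0,0,0,0,0,0,-1]]]' 25; python3 chk.py
python3 -m creep '[[[0,0,0,0,0,0.04,-1],[0,0,0,0,0,0.08,-1],[0,0,0,0,0,0.12,-1],[0,0,0,0,0,0.16,-1],[0,0,0,0,0,0.16,-1]]]'; python3 chk.py
```

```text
clock: 21.68
ee_pos: [0.6544, -0.1709, 0.12]
eef_rot: [-3.036, -0.803, 0.0]
contact_force: [-2.5, 5.0, 4.8]
opening: 0.0141
[0.88 0.43 0.01] 21.68 z=0.1200 F=[-2.5  5.   4.8]
clock: 22.3
ee_pos: [0.6543, -0.1707, 0.1201]
eef_rot: [-3.093, -0.545, 0.001]
contact_force: [-2.6, 6.1, 4.7]
opening: 0.0142
[ 1.02  0.48 -0.11] 22.30 z=0.1201 F=[-2.6  6.1  4.7]
```

```bash

python3 -m creep '[[[0,0,0,0,0,0.08,-1],[0,0,0,0,0,0.16,-1],[0,0,0,0,0,0.24,-1],[0,0,0,0,0,0.32,-1],[0,0,0,0,0,0.4,-1],[0,0,0,0,0,0.48,-1],[0,0,0,0,0,0.56,-1],[0,0,0,0,0,0.6,-1],[0,0,0,0,0,0.6,-1]]]'; python3 chk.py
python3 -m creep '[[[0,0,0,0,0,0.08,-1],[0,0,0,0,0,0.16,-1],[0,0,0,0,0,0.24,-1],[0,0,0,0,0,0.32,-1],[0,0,0,0,0,0.4,-1],[0,0,0,0,0,0.48,-1],[0,0,0,0,0,0.54,-1],[0,0,0,0,0,0.54,-1],[0,0,0,0,0,0.54,-1]]]'; python3 chk.py
```

```text
clock: 23.42
ee_pos: [0.6543, -0.1703, 0.1201]
eef_rot: [-3.11, 0.437, 0.001]
contact_force: [-2.5, 9.2, 7.4]
opening: 0.0141
[ 1.73  0.56 -0.06] 23.43 z=0.1201 F=[-2.5  9.2  7.4]
clock: 24.55
ee_pos: [0.6545, -0.1699, 0.1202]
eef_rot: [-2.864, 1.286, 0.002]
contact_force: [-1.8, 11.9, 7.5]
opening: 0.0137
[ 2.35  0.41 -0.07] 24.55 z=0.1202 F=[-1.8 11.9  7.5]
```

Turned 78° so far (yaw 30° to -48°), near the column limit. I'll release, rise, and re-grip the bar end-to-end (48 mm) with the tool rotated back 90°, for the remaining 40° or so.

```bash

python3 -m creep '[[[0,0,0,0,0,0,0],[0,0,0,0,0,0,0],[0,0,0,0,0,0,0],[0,0,-0.05,0,0,0,0.2],[0,0,-0.12,0,0,0,0.4],[0,0,-0.2,0,0,-0.15,0.5],[0,0,-0.2,0,0,-0.3,0.5],[0,0,-0.2,0,0,-0.45,0.5],[0,0,-0.2,0,0,-0.6,0.5],[0,0,-0.2,0,0,-0.75,0.5],[0,0,-0.2,0,0,-0.75,0.5]]]'
python3 -m creep '[[[0,0,0,0,0,-0.15,0.5],[0,0,0,0,0,-0.3,0.5],[0,0,0,0,0,-0.45,0.5],[0,0,0,0,0,-0.6,0.5],[0,0,0,0,0,-0.75,0.5],[0,0,0,0,0,-0.75,0.5],[0,0,0,0,0,-0.75,0.5]]]'
python3 - <<'E'
from h import *
snap('wrist','w8');im=cv2.imread('pics/w8.png')
cv2.imwrite('pics/c8.png',cv2.resize(im[60:300,200:450],None,fx=2.4,fy=2.4,interpolation=cv2.INTER_CUBIC))
E
```

```text
clock: 25.92
ee_pos: [0.6546, -0.1714, 0.2199]
eef_rot: [3.14, -0.094, -0.0]
contact_force: [0.3, 0.3, -0.1]
opening: 0.0687
clock: 26.8
ee_pos: [0.6546, -0.1714, 0.2199]
eef_rot: [2.94, 1.108, -0.0]
contact_force: [-0.4, 0.4, 0.4]
opening: 0.0683
```

View pics/c8.png

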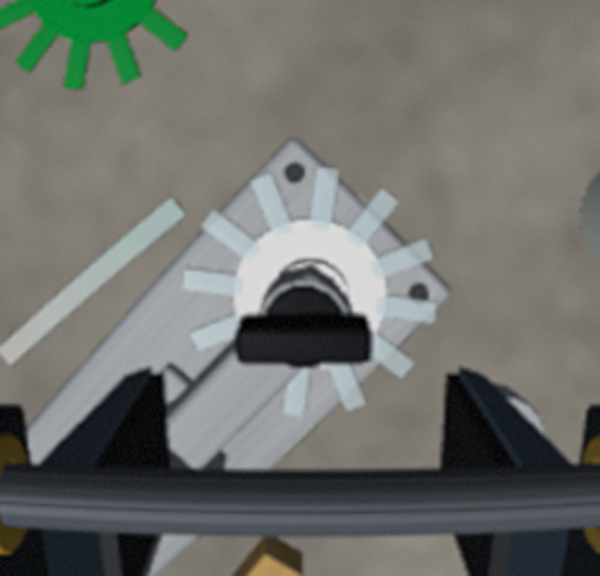

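The bar lies along tool y at crop (304,340), midway between the fingers, so the knob did turn 78°. I'll lower, grip the bar's ends, and turn about 42° more.

```bash

python3 -m creep '[[[0,0,0.06,0,0,0,0.5],[0,0,0.12,0,0,0,0.5],[0,0,0.17,0,0,0,0.5],[0,0,0.2,0,0,0,0.5],[0,0,0.2,0,0,0,0.5],[0,0,0.2,0,0,0,0.5]]]' 45; python3 chk.py
python3 -m creep '[[[0,0,0,0,0,0,-0.2],[0,0,0,0,0,0,-0.2],[0,0,0,0,0,0,-0.2],[0,0,0,0,0,0,-0.2],[0,0,0,0,0,0,-0.2]]]' 45; python3 chk.py
python3 -m creep '[[[0,0,0,0,0,0.06,-0.2],[0,0,0,0,0,0.12,-0.2],[0,0,0,0,0,0.18,-0.2],[0,0,0,0,0,0.24,-0.2],[0,0,0,0,0,0.3,-0.2],[0,0,0,0,0,0.36,-0.2],[0,0,0,0,0,0.42,-0.2],[0,0,0,0,0,0.48,-0.2],[0,0,0,0,0,0.54,-0.2],[0,0,0,0,0,0.6,-0.2],[0,0,0,0,0,0.66,-0.2],[0,0,0,0,0,0.7,-0.2],[0,0,0,0,0,0.7,-0.2]]]'; python3 chk.py
```

```text
clock: 27.6
ee_pos: [0.6552, -0.1715, 0.1209]
eef_rot: [2.936, 1.115, 0.002]
contact_force: [0.2, 1.0, -0.5]
opening: 0.0682
[-0.04  0.03 -0.02] 27.60 z=0.1209 F=[ 0.2  1.  -0.5]
clock: 28.22
ee_pos: [0.6545, -0.171, 0.1205]
eef_rot: [-2.936, -1.116, -0.0]
contact_force: [-2.4, 2.4, 6.0]
opening: 0.0475
[0.48 0.4  0.06] 28.23 z=0.1205 F=[-2.4  2.4  6. ]
clock: 29.85
ee_pos: [0.6543, -0.1705, 0.1205]
eef_rot: [-3.14, 0.011, 0.001]
contact_force: [-3.5, 7.0, 8.6]
opening: 0.048
[ 1.24  0.79 -0.03] 29.85 z=0.1205 F=[-3.5  7.   8.6]
```

```bash

python3 -m creep '[[[0,0,0,0,0,0,0.5],[0,0,0,0,0,0,0.5],[0,0,0,0,0,0,0.5],[0,0,0,0,0,0,0.5],[0,0,-0.06,0,0,0,0.5],[0,0,-0.14,0,0,0,0.5],[0,0,-0.24,0,0,0,0.5],[0,0,-0.34,0,0,0,0.5],[0,0,-0.36,0,0,0,0.5],[0,0,-0.36,0,0,0,0.5]]]'
python3 - <<'E'
from h import *
snap('wrist','w9');snap('scene','s9')
a=cv2.resize(cv2.imread('pics/s9.png')[110:230,165:285],(400,400),interpolation=cv2.INTER_CUBIC)
b=cv2.resize(cv2.imread('pics/w9.png')[60:260,220:420],(400,400),interpolation=cv2.INTER_CUBIC)
cv2.imwrite('pics/c9.png',np.hstack([a,b]))
E
```

```text
clock: 31.1
ee_pos: [0.6547, -0.1714, 0.3001]
eef_rot: [3.141, -0.01, 0.001]
contact_force: [0.8, 0.3, -0.7]
opening: 0.0683
```

View pics/c9.png

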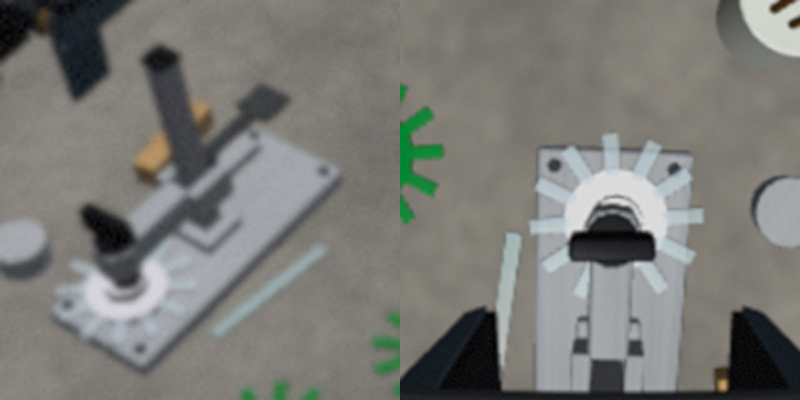

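The knob bar now points across the clamp, so the total turn is 120°. The wheel and bystanders are in place and the lever is up. One numeric check: a loaded foot should not have moved down between the pictures before and after the turn.

```bash
python3 - <<'E'
from h import *
a,b=[cv2.imread(f'pics/{n}.png',0).astype(np.float32) for n in('s6','s9')]
print('foot column before/after');
for x in(202,204): print(a[184:204,x].astype(int),b[184:204,x].astype(int),sep='\n')
print('1.5mm = px',np.subtract(proj('s9',(.654,-.17,.046)),proj('s9',(.654,-.17,.0475))))
E
```

```text
foot column before/after
[ 54  79  94  84  69  62  60  65  59  53  50  60 104 142 135 118 147 190
 207 207]
[ 44  74  87  82  70  65  65  65  63  56  47  61 109 148 140 126 150 192
 210 210]
[ 97  93  84  70  63  61  66  61  54  50  51  75 119 142 123 123 160 191
 206 206]
[ 75  88  81  72  65  67  67  64  60  48  46  77 119 142 126 126 162 196
 209 210]
1.5mm = px [0.12390365 0.33947855]
```

The foot's lower edge moved less than 0.1 px. An unloaded foot would have dropped 2.5 mm, about 0.6 px, so it is pressing on the hub.

```bash
python3 -c "from plant import sign_off;print(sign_off())"
```

```text
the job is handed in; nothing more can be done
None
```

The wheel is clamped and the job is handed in, at about 31 s on the robot's clock. No verdict was reported.

**What I did:** I pressed the release lever and slid the arm down until the foot met the hub, with about 5–8 N of contact. I then let the lever up. I screwed the knob 120° clockwise in two grips (78° across the bar, then 42° on its ends), because the gripper body would otherwise have hit the column. Then I let go and rose clear.

**Last checks:**
- **Scene:** the lever is up, the wheel looks central, and the bystanders in view near the clamp look undisturbed. I did not look at the bottle and brush again, but the arm never went near the blue tray.
- **Foot loaded:** its lower edge moved less than 0.1 px during the turn. An unloaded foot would have dropped about 0.6 px, so the screw travel went into the spring.
- **Clamp force:** I estimate about 35 N. This is worked out from the screw and spring figures, not measured.

**What disagreed:**
- Just before firm contact the force rose over about 3 mm at only 1 N/mm, with a growing sideways force. I did not find out why.
- At contact it rose at about 5 N/mm, where 12 N/mm was expected.

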